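Raise the fallen spool post

TASK

The spool post with the blue foot has been knocked over. Tip it up over the edge of its foot, without lifting the foot clear off the worktop or carrying it elsewhere, and keep hold of it until it is upright; leave it standing there on its foot. Do not disturb the yellow post or the two wire spools.

Things in the scene. Friction and masses are not known exactly. Their poses are not given: they have to be found in the camera images.
- blue_post: Lying post: blue square foot 56x56x12 mm, round metal rod 16 mm thick on its middle, 160 mm long in all, 0.18-0.35 kg, mass centre 40 mm from underside. Origin: centre of underside; z along the rod to its top; x, y along foot edges. Lies on a foot edge and the rod tip (origin 29 mm high, rod sloping down 8 deg, pointing about -y), a foot flat downward so it does not roll. Rod is free to pinch.
- yellow_post: Standing post, bystander: yellow square foot 56x56x12 mm with a round metal rod 16 mm thick, 160 mm tall in all. Origin: centre of the foot's underside; z along the rod to its top.
- blue_spool: Spool of ligature wire with pale blue flanges, lying flat, 46 x 37 x 14 mm; bystander. Origin: centre of its underside.
- yellow_spool: Spool of ligature wire with yellow flanges, lying flat, 46 x 37 x 14 mm; bystander. Origin: centre of its underside.

How it is judged:
By the outcome, as a careful person would: the job done as asked, in the order asked, and still so for the second after the job is handed in, with the robot touching nothing.
It also fails if it takes over 42 s, if anything falls off the work surface, if the arm or the gripper's body presses on something with over 40 N, if the wrist force passes 120 N, or if a joint passes its speed limit or range.

ROBOT

A 6-joint arm with a two-finger parallel gripper is mounted at the origin on a cart in front of the work surface, level with it; the furniture and walls round the work are solid. World frame = base frame: x ahead of the robot, y to its left, z up, the work surface at z = 0. Lengths are in m, angles in degrees, forces in N, time in s.
With the tool pointing down it reaches from about 0.4 to 0.825 m from the base axis. Payload 7 kg.
Tool frame: the origin (TCP) lies on the centre line of the jaws, within the pads' length; the fingertips stand 19 mm ahead of it and the grasp point (between the pads) is the TCP; z points along the fingers, y is the line along which they close (so a half turn about z gives the same grasp; the last joint's range is limited). The gripper opens to 88 mm and grips with 3 to 60 N. Pads are 19 mm wide; open, the fingers measure 130 mm over their backs; the gripper's body (78 mm by 193 mm) begins 47 mm behind the grasp point.
Start: joints at [-50.816, 20.546, 0.682, 0, -70.136, -16.507], TCP at [0.26, -0.623, 0.246] pointing down, gripper open.
Joint ranges: [-176.03, 176.03], [-82.01, 121.73], [-58.28, 71.71], [-173.87, 95.51], [-174.79, -0.11], [-173.66, 173.66]. Speed limits (degrees/s): [136.94, 136.94, 172.46, 180, 180, 180].

INTERFACE

Orientations are given as [roll, pitch, yaw] about the fixed x, y, z axes, in that order (R = Rz(yaw) Ry(pitch) Rx(roll)).
In Python, from plant import get_state, capture, close_job gives the robot as it stands.
- The arm moves only by the tool apply_moves, never from a script. Its argument "targets" is a list of rows, each a list of 7 numbers: the opening, from 0 (shut) to 1 (fully open), then the shift along the tool's x, y, z normalised to -1 to 1, where 1 is 1000 mm, then the turn, a rotation vector about the tool's x, y, z normalised to -1 to 1, where 1 is 90 degrees. In form: [[claw, tx, ty, tz, ax, ay, az], ...]. A call has 1 to 20 rows; each row shifts and turns the commanded pose from where the row before left it, along the tool's axes as they then stand; what a row does not reach is not made up. A row lasts 1/12 s, in which the tool goes at most 41.7 mm and 7.16 degrees, less where a joint would pass 70% of its speed; a pose out of reach is approached as far as the arm can. A call with a number of a shift or a turn outside -1 to 1 is refused whole. A call with a gripper value outside its range is refused whole. The fingers move at their own pace and stop on an object; "newtons" is the grip in N (left out, the last holds). Time passes only in rows, so rows that do not move let the fingers close. It gives the time, the measured TCP pose, the force, the opening and the grip force at its end, in the units of the state.
- get_state(): the state, without advancing time (a new reading comes with each control period).
- capture(name): name is "scene" or "top" or "wrist"; returns a dict with "frame" (400x640x3 uint8, red, green, blue), "range_z" (400x640 float32, m along the optical axis (not along the pixel's ray), 0 where there is no reading), "camera_matrix" (3x3 intrinsics, pixels), "T" (4x4, takes a point from camera to world coordinates). Camera axes: x right, y down, z forward; pixel columns grow to the right and rows downward; lengths in m; the calibration is good to about 2 mm. A picture is of the moment at which its call begins.
- close_job(): hands the job in; it is judged then, once.
The state is a dict: "time_s": time; "joints": joint angles; "qd": joint speeds; "joint_torque": joint torques, N m; "tcp_pos": TCP position; "eef_rot": TCP orientation; "contact_force": force on the tool from outside, world axes, zero at the start; "moment": the same for the moment, N m; "gripper_width": finger opening in m; "gripper_force": force on a finger pad.
Only numpy, scipy, OpenCV 4.12 (cv2) and the standard library are available. Lean on these libraries where they do the work, as an engineer would, in place of code of your own. Each camera call takes 0.05 s, during which the arm holds its last target. There are 200 camera calls.

## Working session

There is one attempt and no reset: what is moved stays moved. The work goes in short steps, Python scripts to look and compute and a tool call to move; the robot and the scene stay as the last step left them, time stands still between calls to the robot, and variables do not carry over. Pictures are saved under pics/ and viewed, at most 10 in all, crops included, and the job is handed in when it is done.

Besides the shell and the picture viewer there is one more tool, called after ">>>" as name(argument=value, ...), one argument or row to a line, values as JSON. apply_moves: Moves the arm, as the interface text tells. Scaled input: -1 to 1 covers 1000 mm each way for a shift and 90 degrees each way for a turn. Its arguments: {"type":"object","properties":{"targets":{"type":"array","items":{"type":"array","items":{"type":"number"}}},"newtons":{"type":"number"}},"required":["targets"]}

```bash
mkdir -p pics
cat > h.py <<'E'
import numpy as np, cv2
from plant import get_state, capture, close_job
def pts(c):
    z=c["range_z"];K=c["camera_matrix"];T=c["T"]
    v,u=np.mgrid[:z.shape[0],:z.shape[1]]
    p=np.stack([(u-K[0,2])/K[0,0]*z,(v-K[1,2])/K[1,1]*z,z],-1)
    return p@T[:3,:3].T+T[:3,3]
def save(c,n): cv2.imwrite(f"pics/{n}.png",c["frame"][:,:,::-1])
E
python3 - <<'E'
from h import *
print(get_state())
for n in("top","scene"):
    c=capture(n);save(c,n+"0");print(n,c["T"].round(3).tolist())
    P=pts(c);hsv=cv2.cvtColor(c["frame"],cv2.COLOR_RGB2HSV)
    for nm,lo,hi in(("blue",(95,70,40),(130,255,255)),("yel",(18,90,60),(38,255,255))):
        m=cv2.inRange(hsv,lo,hi);k,l,s,ce=cv2.connectedComponentsWithStats(m)
        for i in range(1,k):
            if s[i,4]>60:
                q=P[(l==i)&(c["range_z"]>0)]
                print(nm,s[i].tolist(),ce[i].round(),np.median(q,0).round(3),q.min(0).round(3),q.max(0).round(3))
E
```

```text
{'time_s': 0.0, 'joints': array([-5.08157121e+01,  2.05918067e+01,  6.32511440e-01, -2.05579399e-02,
       -7.01374586e+01, -1.65060234e+01]), 'qd': array([-0.10009506,  0.0123215 ,  0.055577  , -0.0615039 ,  0.00216686,
        0.01505715]), 'joint_torque': array([ 2.75791681e-03, -5.82715380e+01,  2.93055975e+01,  6.99669912e+00,
        7.02558857e-03, -1.46841026e-04]), 'tcp_pos': array([ 0.2600296 , -0.6223836 ,  0.24460752]), 'eef_rot': array([ 1.79901742e+02, -8.96283863e-03, -1.57328729e+02]), 'contact_force': array([ 0.50426144, -0.63983778,  0.56700355]), 'moment': array([ 0.01444225,  0.0288105 , -0.02179013]), 'gripper_force': 0.0, 'gripper_width': 0.08793252154745573}
top [[-0.004, -0.997, 0.076, 0.513], [-1.0, 0.005, 0.01, 0.269], [-0.01, -0.076, -0.997, 0.911], [0.0, 0.0, 0.0, 1.0]]
blue [381, 144, 19, 19, 284] [390. 153.] [0.674 0.138 0.013] [ 0.656  0.121 -0.003] [0.691 0.154 0.018]
blue [290, 244, 13, 31, 262] [296. 259.] [0.474 0.317 0.055] [0.447 0.306 0.015] [0.501 0.33  0.059]
blue [507, 270, 40, 46, 736] [526. 293.] [ 0.407 -0.117  0.008] [ 0.365 -0.153 -0.001
[... 2330 characters left out ...]
78 -0.119 -0.821] [ 1.608 -0.239 -0.832] [ 1.755 -0.008 -0.735]
yel [238, 195, 31, 23, 554] [253. 207.] [0.655 0.328 0.012] [ 0.625  0.28  -0.001] [0.696 0.356 0.043]
yel [481, 205, 11, 16, 96] [486. 212.] [ 0.261 -0.781 -0.823] [ 0.247 -0.83  -0.838] [ 0.275 -0.027 -0.087]
yel [235, 221, 11, 13, 110] [240. 227.] [0.625 0.404 0.049] [ 0.618  0.36  -0.002] [0.655 0.411 0.054]
yel [328, 283, 22, 22, 383] [339. 293.] [0.414 0.414 0.013] [ 0.398  0.384 -0.002] [0.434 0.43  0.016]
yel [5, 297, 134, 103, 6912] [ 69. 361.] [ 1.305  0.628 -0.82 ] [ 0.815  0.508 -0.831] [ 1.715  0.83  -0.032]
yel [581, 349, 59, 51, 1563] [619. 382.] [-0.341 -0.234 -0.822] [-0.397 -0.405 -0.831] [-0.103  0.122 -0.17 ]
```

View pics/top0.png

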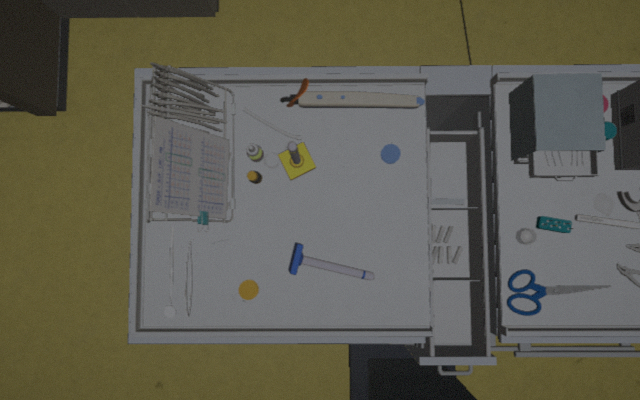

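View pics/scene0.png

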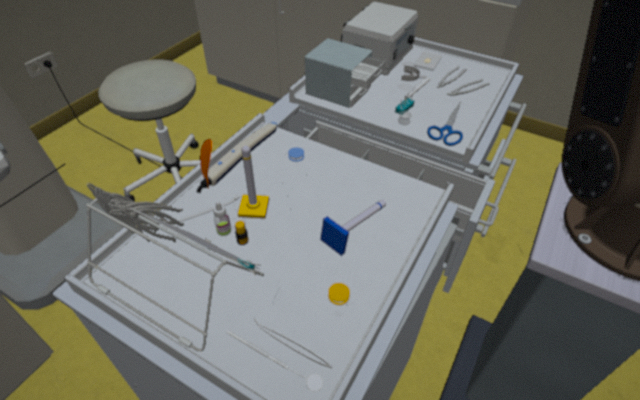

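Run:
```python
from h import *
for n in("top","scene"):
    c=capture(n);P=pts(c);ok=c["range_z"]>0
    # everything above table in the region near the blue foot, y from .13 to .30
    m=ok&(P[...,2]>.012)&(P[...,2]<.07)&(P[...,0]>.40)&(P[...,0]<.56)&(P[...,1]>.13)&(P[...,1]<.29)
    q=P[m];print(n,len(q))
    for y in np.arange(.13,.30,.015):
        s=q[(q[:,1]>=y)&(q[:,1]<y+.015)]
        if len(s)>3: print(round(y+.0075,4),len(s),np.median(s,0).round(4),s.min(0).round(3),s.max(0).round(3))
    # all tall stuff on table
    m=ok&(P[...,2]>.006)&(P[...,0]>.25)&(P[...,0]<1)&(P[...,1]>-.3)&(P[...,1]<.7)
    k,l,s,ce=cv2.connectedComponentsWithStats(m.astype(np.uint8))
    for i in range(1,k):
        if s[i,4]>60:
            qq=P[l==i];print(s[i].tolist(),qq.min(0).round(3),qq.max(0).round(3))
```

```text
top 521
0.1675 5 [0.4419 0.1739 0.0145] [0.438 0.174 0.012] [0.446 0.174 0.015]
0.1825 51 [0.4421 0.1835 0.0151] [0.436 0.176 0.012] [0.45  0.189 0.019]
0.1975 70 [0.4459 0.1969 0.0164] [0.436 0.191 0.012] [0.455 0.205 0.022]
0.2125 70 [0.4498 0.2126 0.0189] [0.44  0.206 0.013] [0.457 0.219 0.023]
0.2275 70 [0.4536 0.2276 0.021 ] [0.444 0.221 0.014] [0.461 0.234 0.025]
0.2425 69 [0.4575 0.2435 0.023 ] [0.448 0.236 0.015] [0.465 0.249 0.027]
0.2575 71 [0.4615 0.2585 0.0253] [0.452 0.251 0.019] [0.469 0.264 0.029]
0.2725 72 [0.4646 0.2725 0.0276] [0.456 0.266 0.018] [0.473 0.279 0.033]
0.2875 43 [0.4675 0.2846 0.0293] [0.46  0.281 0.024] [0.475 0.288 0.034]
[130, 62, 304, 275, 19309] [0.33  0.063 0.006] [0.83  0.63  0.187]
[495, 72, 145, 109, 11953] [ 0.61  -0.3    0.006] [ 0.83  -0.068  0.115]
[247, 143, 17, 19, 247] [0.66  0.381 0.006] [0.688 0.409 0.082]
[278, 142, 38, 38, 871] [0.625 0.282 0.006] [0.697 0.354 0.161]
[382, 144, 19, 19, 287] [0.656 0.119 0.008] [0.692 0.154 0.018]
[248, 171, 15, 13, 149] [0.617 0.385 0.007] [0.639 0.406 0.054]
[576, 214, 48, 13, 303] [ 0.532 -0.3    
[... 1256 characters left out ...]
32] [ 0.33  -0.299  0.006] [ 0.346 -0.064  0.024]
[64, 114, 213, 286, 11242] [0.422 0.065 0.006] [0.831 0.632 0.188]
[427, 124, 36, 22, 232] [ 0.368 -0.152  0.006] [ 0.451 -0.075  0.011]
[288, 148, 16, 11, 144] [0.657 0.121 0.006] [0.693 0.158 0.016]
[331, 182, 123, 218, 1859] [0.33  0.065 0.006] [0.346 0.572 0.025]
[320, 200, 66, 56, 1073] [0.433 0.177 0.006] [0.504 0.337 0.058]
[212, 202, 19, 34, 429] [0.659 0.366 0.006] [0.729 0.414 0.082]
[235, 221, 13, 23, 246] [0.617 0.392 0.006] [0.638 0.412 0.054]
[328, 283, 22, 19, 334] [0.397 0.394 0.01 ] [0.434 0.431 0.017]
[97, 285, 13, 10, 74] [0.749 0.604 0.006] [0.779 0.614 0.012]
[306, 374, 17, 18, 204] [0.364 0.549 0.006] [0.388 0.572 0.011]
```

The top view shows the blue foot at about pixel (296,259) and the rod tip at about (370,275). The yellow post is at (297,162), the spools at (248,289) and (390,153), and a rack lies up and to the left. In the scene view the foot is at (334,235), with its underside facing the camera.

My plan is to grip the rod about 70 mm from its underside with the tool leaned 45° towards the tip. I then rotate it about the foot edge, so the tool ends leaned over the foot side.

>>> apply_moves(
  targets=[
    [1, 0, 0, 0, 0, 0, -0.0584],
    [1, 0, 0, 0, 0, 0, -0.0584],
    [1, 0, 0, 0, 0, 0, -0.0584],
    [1, 0, 0, 0, 0, 0, -0.0584],
    [1, 0, 0, 0, 0, 0, -0.0584],
    [1, 0, 0, 0, 0, 0, -0.0584],
    [1, 0, 0, 0, 0, 0, -0.0584],
    [1, 0, 0, 0, 0, 0, -0.0584],
    [1, 0, 0, 0, 0, 0, -0.0584],
    [1, 0, 0, 0, 0, 0, -0.0584],
    [1, -0.024, -0.007, 0, 0, 0, 0],
    [1, -0.024, -0.007, 0, 0, 0, 0],
    [1, -0.024, -0.007, 0, 0, 0, 0],
    [1, -0.024, -0.007, 0, 0, 0, 0],
    [1, -0.024, -0.007, 0, 0, 0, 0],
    [1, -0.024, -0.007, 0, 0, 0, 0],
    [1, -0.024, -0.007, 0, 0, 0, 0],
    [1, -0.024, -0.007, 0, 0, 0, 0],
    [1, -0.024, -0.007, 0, 0, 0, 0],
    [1, -0.024, -0.007, 0, 0, 0, 0],
  ],
)

```text
time_s: 1.87
tcp_pos: [0.3895, -0.4074, 0.2455]
eef_rot: [180.0, 0.0, -104.8]
contact_force: [-0.2, 0.3, -0.1]
gripper_width: 0.0876
gripper_force: 0.0
```

```bash
cat >> h.py <<'E'
from scipy.spatial.transform import Rotation as Ro
def rel(p,rpy=None):
    "shift in tool axes (m) and rotvec/90 to reach world p, rpy"
    s=get_state();R=Ro.from_euler("xyz",s["eef_rot"],degrees=True)
    print("tcp",s["tcp_pos"].round(4),s["eef_rot"].round(2),"j",s["joints"].round(0),"F",s["contact_force"].round(1))
    print("shift",R.inv().apply(np.array(p)-s["tcp_pos"]).round(4))
    if rpy is not None: print("turn",((R.inv()*Ro.from_euler("xyz",rpy,degrees=True)).as_rotvec(degrees=True)/90).round(4))
E
python3 - <<'E'
from h import *
rel([.45,.245,.20],[180,0,-104.3])
c=capture("top");P=pts(c)
for x in np.arange(.44,.70,.04):
    r=[]
    for y in np.arange(.34,.62,.04):
        m=(c["range_z"]>0)&(abs(P[...,0]-x)<.02)&(abs(P[...,1]-y)<.02)
        r.append(round(float(P[m][:,2].max()),3) if m.any() else None)
    print(round(x,2),r)
E
```

```text
tcp [ 0.3895 -0.4074  0.2455] [ 1.8000e+02  1.0000e-02 -1.0476e+02] j [-26.  10. -14.  -0. -66.  12.] F [-0.2  0.3 -0.1]
shift [-0.6463  0.1077  0.0456]
turn [ 0.      0.0001 -0.0052]
0.44 [0.059, 0.017, 0.016, 0.004, 0.009, 0.008, 0.005]
0.48 [0.058, 0.004, 0.003, 0.004, 0.008, 0.009, 0.006]
0.52 [0.017, 0.004, 0.003, 0.091, 0.091, 0.006, 0.003]
0.56 [0.004, 0.004, 0.011, 0.09, 0.154, 0.182, 0.113]
0.6 [0.003, 0.047, 0.029, 0.087, 0.153, 0.18, 0.047]
0.64 [0.159, 0.055, 0.054, 0.087, 0.156, 0.18, 0.046]
0.68 [0.159, 0.083, 0.073, 0.087, 0.155, 0.178, 0.046]
```

>>> apply_moves(
  targets=[
    [1, -0.026, 0.0048, 0.0023, 0, 0, 0.005],
    [1, -0.026, 0.0048, 0.0023, 0, 0, 0],
    [1, -0.026, 0.0048, 0.0023, 0, 0, 0],
    [1, -0.026, 0.0048, 0.0023, 0, 0, 0],
    [1, -0.026, 0.0048, 0.0023, 0, 0, 0],
    [1, -0.026, 0.0048, 0.0023, 0, 0, 0],
    [1, -0.026, 0.0048, 0.0023, 0, 0, 0],
    [1, -0.026, 0.0048, 0.0023, 0, 0, 0],
    [1, -0.026, 0.0048, 0.0023, 0, 0, 0],
    [1, -0.026, 0.0048, 0.0023, 0, 0, 0],
    [1, -0.026, 0.0048, 0.0023, 0, 0, 0],
    [1, -0.026, 0.0048, 0.0023, 0, 0, 0],
    [1, -0.026, 0.0048, 0.0023, 0, 0, 0],
    [1, -0.026, 0.0048, 0.0023, 0, 0, 0],
    [1, -0.026, 0.0048, 0.0023, 0, 0, 0],
    [1, -0.026, 0.0048, 0.0023, 0, 0, 0],
    [1, -0.026, 0.0048, 0.0023, 0, 0, 0],
    [1, -0.026, 0.0048, 0.0023, 0, 0, 0],
    [1, -0.026, 0.0048, 0.0023, 0, 0, 0],
    [1, -0.026, 0.0048, 0.0023, 0, 0, 0],
  ],
)

```text
time_s: 3.58
tcp_pos: [0.4325, 0.1197, 0.1996]
eef_rot: [-180.0, 0.0, -105.2]
contact_force: [1.2, 0.1, -0.3]
gripper_width: 0.0879
gripper_force: 0.0
```

>>> apply_moves(
  targets=[
    [1, 0, 0, 0, 0, -0.0556, 0],
    [1, 0, 0, 0, 0, -0.0556, 0],
    [1, 0, 0, 0, 0, -0.0556, 0],
    [1, 0, 0, 0, 0, -0.0556, 0],
    [1, 0, 0, 0, 0, -0.0556, 0],
    [1, 0, 0, 0, 0, -0.0556, 0],
    [1, 0, 0, 0, 0, -0.0556, 0],
    [1, 0, 0, 0, 0, -0.0556, 0],
    [1, 0, 0, 0, 0, -0.0556, 0],
    [1, 0, 0, 0, 0, -0.0556, 0],
    [1, 0, 0, 0, 0, -0.0556, 0],
    [1, 0, 0, 0, 0, 0, 0],
    [1, 0, 0, 0, 0, 0, 0],
  ],
)

```text
time_s: 4.67
tcp_pos: [0.4329, 0.1166, 0.1983]
eef_rot: [179.6, 54.9, -105.8]
contact_force: [-0.3, 0.1, -0.3]
gripper_width: 0.088
gripper_force: 0.0
```

```bash
cat >> h.py <<'E'
d=np.array([-.247,-.969,0])
def tgt(lean):  # rpy, back vector
    R=Ro.from_euler("xyz",[180,0,-104.3],degrees=True)*Ro.from_euler("y",-lean,degrees=True)
    return R.as_euler("xyz",degrees=True),-R.as_matrix()[:,2]
E
python3 - <<'E'
from h import *
r,b=tgt(55);print(r,b)
rel(np.array([.4538,.2363,.0158])+.10*b,r)
c=capture("wrist");save(c,"w1");P=pts(c)
print(c["T"].round(3).tolist())
E
```

```text
[ 180.    55.  -104.3] [-0.20232975 -0.79377122  0.57357644]
tcp [0.4329 0.1166 0.1983] [ 179.64   54.93 -105.76] j [-11.   8. -25. -61. -69.  26.] F [-0.3  0.1 -0.3]
shift [0.08   0.0097 0.1038]
turn [-0.0093 -0.0008 -0.0093]
[[-0.964, 0.093, 0.25, 0.392], [0.267, 0.32, 0.909, -0.033], [0.005, 0.943, -0.334, 0.218], [0.0, 0.0, 0.0, 1.0]]
```

>>> apply_moves(
  targets=[
    [1, 0.01, 0.0012, 0.013, -0.0093, 0, -0.0093],
    [1, 0.01, 0.0012, 0.013, 0, 0, 0],
    [1, 0.01, 0.0012, 0.013, 0, 0, 0],
    [1, 0.01, 0.0012, 0.013, 0, 0, 0],
    [1, 0.01, 0.0012, 0.013, 0, 0, 0],
    [1, 0.01, 0.0012, 0.013, 0, 0, 0],
    [1, 0.01, 0.0012, 0.013, 0, 0, 0],
    [1, 0.01, 0.0012, 0.013, 0, 0, 0],
    [1, 0, 0, 0, 0, 0, 0],
    [1, 0, 0, 0, 0, 0, 0],
  ],
)

```text
time_s: 5.55
tcp_pos: [0.433, 0.1599, 0.0746]
eef_rot: [-179.7, 55.0, -103.6]
contact_force: [-0.7, -0.8, 0.3]
gripper_width: 0.0874
gripper_force: 0.0
```

Run:
```python
from h import *
r,b=tgt(55)
rel(np.array([.4538,.2363,.0158])+.010*b,r)
c=capture("wrist");save(c,"w2");P=pts(c);ok=c["range_z"]>0
q=P[ok&(P[...,2]>.010)&(P[...,2]<.07)&(P[...,0]>.40)&(P[...,0]<.56)&(P[...,1]>.15)&(P[...,1]<.34)]
for y in np.arange(.17,.34,.015):
    s=q[(q[:,1]>=y)&(q[:,1]<y+.015)]
    if len(s)>3: print(round(y+.0075,4),len(s),np.median(s,0).round(4),s.min(0).round(3),s.max(0).round(3))
```

```text
tcp [0.433  0.1599 0.0746] [-179.69   54.96 -103.61] j [ -9.  22. -29. -70. -60.  45.] F [-0.7 -0.8  0.3]
shift [ 0.0027 -0.0017  0.0886]
turn [ 0.0029 -0.0005  0.0044]
0.1775 382 [0.4406 0.178  0.013 ] [0.433 0.172 0.01 ] [0.45  0.185 0.017]
0.1925 329 [0.4436 0.1917 0.0157] [0.435 0.185 0.01 ] [0.453 0.2   0.018]
0.2075 274 [0.4474 0.207  0.0178] [0.438 0.2   0.012] [0.457 0.215 0.02 ]
0.2225 228 [0.4511 0.222  0.0201] [0.442 0.215 0.013] [0.461 0.23  0.022]
0.2375 194 [0.455  0.237  0.0223] [0.446 0.23  0.017] [0.464 0.245 0.025]
0.2525 157 [0.4588 0.2521 0.0243] [0.449 0.245 0.018] [0.468 0.26  0.027]
0.2675 138 [0.4625 0.267  0.0266] [0.453 0.26  0.021] [0.472 0.275 0.029]
0.2825 124 [0.4663 0.2823 0.0287] [0.457 0.275 0.023] [0.476 0.29  0.031]
0.2975 107 [0.4701 0.2977 0.031 ] [0.46  0.29  0.024] [0.499 0.305 0.048]
0.3125 1884 [0.4782 0.3113 0.0359] [0.447 0.305 0.01 ] [0.503 0.32  0.05 ]
0.3275 226 [0.452  0.3213 0.0188] [0.447 0.32  0.01 ] [0.465 0.326 0.048]
```

View pics/w2.png

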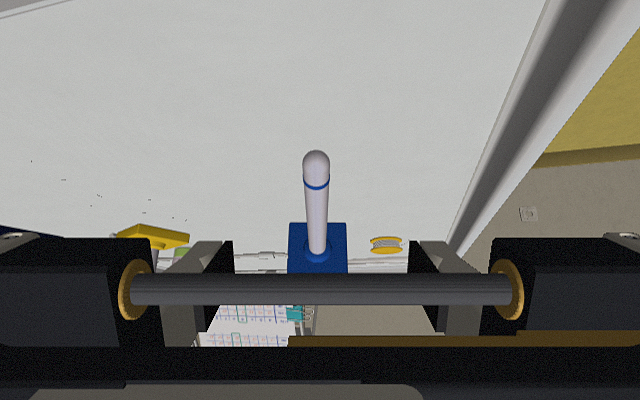

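The wrist view shows the rod running from (317,150) to (317,250), centred between the open fingers, with the foot behind it. I'll advance and close.

>>> apply_moves(
  newtons=60,
  targets=[
    [1, 0.0027, -0.0025, 0.008, 0.0029, 0, 0.0044],
    [1, 0, 0, 0.01, 0, 0, 0],
    [1, 0, 0, 0.01, 0, 0, 0],
    [1, 0, 0, 0.01, 0, 0, 0],
    [1, 0, 0, 0.01, 0, 0, 0],
    [1, 0, 0, 0.01, 0, 0, 0],
    [1, 0, 0, 0.01, 0, 0, 0],
    [1, 0, 0, 0.01, 0, 0, 0],
    [1, 0, 0, 0.006, 0, 0, 0],
    [1, 0, 0, 0.004, 0, 0, 0],
    [1, 0, 0, 0, 0, 0, 0],
    [1, 0, 0, 0, 0, 0, 0],
  ],
)

```text
time_s: 6.6
tcp_pos: [0.4533, 0.2266, 0.0216]
eef_rot: [-180.0, 55.0, -104.4]
contact_force: [-0.5, 0.6, 0.0]
gripper_width: 0.0876
gripper_force: 0.0
```

Run:
```python
from h import *
r,b=tgt(55)
rel(np.array([.4545,.2363,.0158])+.010*b,r)
```

```text
tcp [0.4533 0.2266 0.0216] [-179.98   55.03 -104.45] j [ -3.  30. -29. -79. -55.  51.] F [-0.5  0.6  0. ]
shift [-0.0008  0.0013  0.0012]
turn [-0.0016  0.0004 -0.0009]
```

>>> apply_moves(
  newtons=50,
  targets=[
    [0, 0, 0.0008, 0.001, 0, 0, 0],
    [0, 0, 0, 0, 0, 0, 0],
    [0, 0, 0, 0, 0, 0, 0],
    [0, 0, 0, 0, 0, 0, 0],
    [0, 0, 0, 0, 0, 0, 0],
    [0, 0, 0, 0, 0, 0, 0],
    [0, 0, 0, 0, 0, 0, 0],
    [0, 0, 0, 0, 0, 0, 0],
    [0, 0, 0, 0, 0, 0, 0],
    [0, 0, 0, 0, 0, 0, 0],
  ],
)

```text
time_s: 7.43
tcp_pos: [0.4529, 0.2276, 0.0212]
eef_rot: [-179.9, 55.0, -104.4]
contact_force: [-0.2, -0.2, 0.3]
gripper_width: 0.0263
gripper_force: 0.0
```

Run:
```python
from h import *
s=get_state();print(s["gripper_width"],s["gripper_force"],s["contact_force"])
p=s["tcp_pos"];R=Ro.from_euler("xyz",s["eef_rot"],degrees=True);O=np.array([.4775,.3275,.029])
print(p, R.inv().apply(O-p))
u=d*np.sin(np.radians(8))+np.array([0,0,np.cos(np.radians(8))]);a=d*np.cos(np.radians(8))-np.array([0,0,np.sin(np.radians(8))])
Q=O-.028*u;T=Q+.012*a
for n,X in(("T",T),("Q",Q)): print(n,X.round(4),R.inv().apply(X-p).round(4))
```

```text
0.026292810168736254 0.0 [-0.16507351 -0.24682756  0.26343041]
[0.4529197  0.22759306 0.02115939] [-0.06537532  0.00119013  0.07982301]
T [ 4.755e-01  3.198e-01 -4.000e-04] [-0.0367  0.0012  0.0901]
Q [0.4785 0.3313 0.0013] [-0.0449  0.0012  0.0989]
```

>>> apply_moves(
  newtons=50,
  targets=[
    [0, 0, 0, 0, 0, 0, 0],
    [0, 0, 0, 0, 0, 0, 0],
    [0, 0, 0, 0, 0, 0, 0],
    [0, 0, 0, 0, 0, 0, 0],
    [0, 0, 0, 0, 0, 0, 0],
    [0, 0, 0, 0, 0, 0, 0],
  ],
)

```text
time_s: 7.93
tcp_pos: [0.4528, 0.2276, 0.0211]
eef_rot: [-180.0, 55.0, -104.5]
contact_force: [0.3, -0.5, 0.1]
gripper_width: 0.0152
gripper_force: 50.0
```

>>> apply_moves(
  targets=[
    [0, -0.00318, 0, -0.00117, 0, 0.0222, 0],
    [0, -0.00318, 0, -0.00117, 0, 0.0222, 0],
    [0, -0.00318, 0, -0.00117, 0, 0.0222, 0],
    [0, -0.00318, 0, -0.00117, 0, 0.0222, 0],
    [0, -0.0035, 0, -0.00144, 0, 0.0222, 0],
    [0, -0.0035, 0, -0.00144, 0, 0.0222, 0],
    [0, -0.0035, 0, -0.00144, 0, 0.0222, 0],
    [0, -0.0035, 0, -0.00144, 0, 0.0222, 0],
    [0, -0.0035, 0, -0.00144, 0, 0.0222, 0],
    [0, -0.0035, 0, -0.00144, 0, 0.0222, 0],
    [0, 0, 0, 0, 0, 0, 0],
  ],
)

```text
time_s: 8.85
tcp_pos: [0.4569, 0.2423, 0.0559]
eef_rot: [-179.8, 35.0, -104.2]
contact_force: [0.2, 0.7, -3.4]
gripper_width: 0.0151
gripper_force: 50.0
```

```bash
cat >> h.py <<'E'
def chk(name):
    s=get_state();print(s["tcp_pos"].round(4),s["eef_rot"].round(2),s["contact_force"].round(1),s["moment"].round(2),s["joints"].round(0))
    c=capture("scene");cv2.imwrite(f"pics/{name}.png",cv2.resize(c["frame"][130:330,180:480,::-1],None,fx=2,fy=2))
    P=pts(c);hsv=cv2.cvtColor(c["frame"],cv2.COLOR_RGB2HSV);m=cv2.inRange(hsv,(105,120,30),(130,255,255))>0
    m&=(c["range_z"]>0)&(P[...,0]>.42)&(P[...,0]<.56)&(P[...,1]>.25)&(P[...,1]<.45)
    q=P[m];print("blue",len(q),q.min(0).round(3),q.max(0).round(3))
    # underside plane: fit to the points
    if len(q)>50:
        w=q-q.mean(0);v=np.linalg.svd(w)[2][2];print("plane normal",v.round(3),"ctr",q.mean(0).round(3))
E
python3 -c "
from h import *
chk('s2')"
```

```text
[0.4569 0.2423 0.0559] [-179.78   35.04 -104.24] [ 0.2  0.7 -3.4] [-2.31  0.73  0.09] [ 23.  15. -28. -52. -35.   4.]
blue 396 [0.451 0.319 0.011] [0.507 0.35  0.059]
plane normal [ 0.219  0.971 -0.098] ctr [0.475 0.34  0.043]
```

View pics/s2.png

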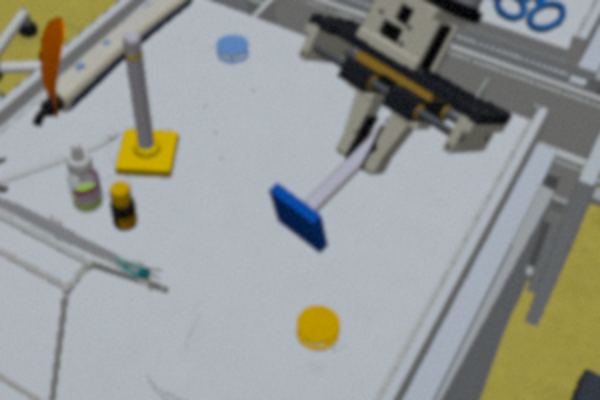

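```bash
cat >> h.py <<'E'
def low(n="scene"):
    c=capture(n);P=pts(c);hsv=cv2.cvtColor(c["frame"],cv2.COLOR_RGB2HSV);m=cv2.inRange(hsv,(95,70,20),(130,255,255))>0
    m&=(c["range_z"]>0)&(P[...,0]>.43)&(P[...,0]<.53)&(P[...,1]>.29)&(P[...,1]<.42)&(P[...,2]<.09)
    q=P[m]
    for lo in np.arange(-.004,.07,.008):
        s=q[(q[:,2]>=lo)&(q[:,2]<lo+.008)]
        if len(s)>2: print(round(lo+.004,3),len(s),np.median(s,0).round(4),s.min(0).round(3),s.max(0).round(3))
E
python3 -c "
from h import *
low()
c=capture('scene');cv2.imwrite('pics/s3.png',cv2.resize(c['frame'][200:270,300:400,::-1],None,fx=7,fy=7,interpolation=cv2.INTER_CUBIC))"
```

```text
0.008 20 [0.4664 0.3362 0.0112] [0.45  0.331 0.005] [0.497 0.342 0.012]
0.016 45 [0.4692 0.3376 0.0168] [0.45  0.331 0.012] [0.501 0.343 0.02 ]
0.024 41 [0.4709 0.3388 0.0234] [0.45  0.332 0.02 ] [0.5   0.345 0.028]
0.032 50 [0.4698 0.3403 0.0322] [0.45  0.32  0.028] [0.502 0.347 0.036]
0.04 52 [0.4711 0.3417 0.0398] [0.451 0.321 0.036] [0.5   0.347 0.044]
0.048 49 [0.4701 0.3439 0.0483] [0.452 0.337 0.044] [0.502 0.349 0.052]
0.056 183 [0.4783 0.3395 0.0552] [0.453 0.327 0.052] [0.507 0.35  0.059]
```

View pics/s3.png

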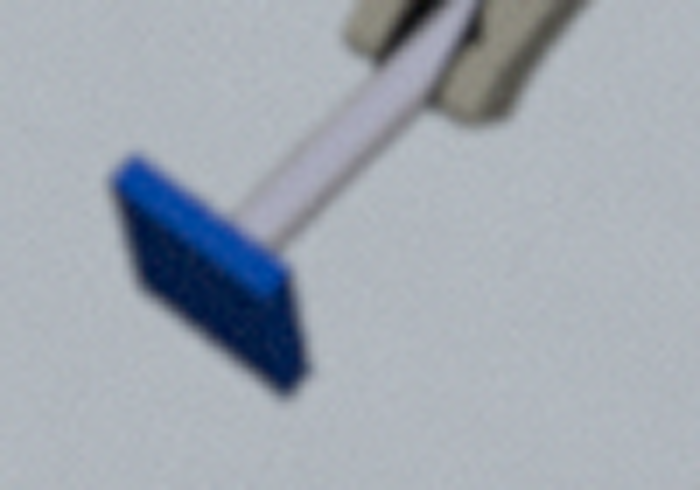

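The foot is at the centre of the crop with its underside tilted about 12°, so the rod hasn't slipped. The 3.4 N load could mean a slight lift, so I'll lower a little and read the force.

>>> apply_moves(
  targets=[
    [0, 0.0006, 0, 0.0008, 0, 0, 0],
    [0, 0, 0, 0, 0, 0, 0],
    [0, 0, 0, 0, 0, 0, 0],
  ],
)

```text
time_s: 9.25
tcp_pos: [0.4559, 0.2407, 0.0531]
eef_rot: [179.9, 35.1, -104.6]
contact_force: [-2.4, 1.4, 0.8]
gripper_width: 0.0149
gripper_force: 49.9
```

>>> apply_moves(
  targets=[
    [0, 0.0006, 0, 0.0008, 0, 0, 0],
    [0, 0, 0, 0, 0, 0, 0],
    [0, 0, 0, 0, 0, 0, 0],
  ],
)

```text
time_s: 9.5
tcp_pos: [0.4563, 0.2407, 0.0525]
eef_rot: [-180.0, 35.1, -104.5]
contact_force: [-2.8, -2.2, 5.3]
gripper_width: 0.0148
gripper_force: 49.9
```

>>> apply_moves(
  targets=[
    [0, -0.0034, 0, -0.00153, 0, 0.0222, 0],
    [0, -0.0034, 0, -0.00153, 0, 0.0222, 0],
    [0, -0.0034, 0, -0.00153, 0, 0.0222, 0],
    [0, -0.0034, 0, -0.00153, 0, 0.0222, 0],
    [0, -0.0034, 0, -0.00153, 0, 0.0222, 0],
    [0, 0, 0, 0, 0, 0, 0],
  ],
)

```text
time_s: 10.0
tcp_pos: [0.4602, 0.2526, 0.069]
eef_rot: [-179.8, 25.1, -104.3]
contact_force: [1.0, -1.3, 1.3]
gripper_width: 0.0146
gripper_force: 50.0
```

>>> apply_moves(
  targets=[
    [0, -0.0034, 0, -0.00153, 0, 0.0222, 0],
    [0, -0.0034, 0, -0.00153, 0, 0.0222, 0],
    [0, -0.0034, 0, -0.00153, 0, 0.0222, 0],
    [0, -0.0034, 0, -0.00153, 0, 0.0222, 0],
    [0, -0.0034, 0, -0.00153, 0, 0.0222, 0],
    [0, 0, 0, 0, 0, 0, 0],
  ],
)

```text
time_s: 10.5
tcp_pos: [0.4632, 0.2651, 0.0817]
eef_rot: [-179.9, 15.1, -104.3]
contact_force: [-0.3, -3.4, 4.8]
gripper_width: 0.0148
gripper_force: 50.0
```

```bash
python3 -c "
from h import *
s=get_state();print(s['joints'].round(0),s['moment'].round(2));low()"
```

```text
[ 45.  13. -31. -14. -33. -48.] [-1.54 -0.12 -0.2 ]
0.0 6 [ 0.5122  0.3095 -0.001 ] [ 0.477  0.307 -0.002] [0.524 0.319 0.   ]
0.008 5 [0.4541 0.339  0.0105] [0.453 0.334 0.009] [0.455 0.342 0.012]
0.016 9 [0.4544 0.3425 0.0169] [0.453 0.337 0.014] [0.456 0.349 0.02 ]
0.024 11 [0.4553 0.3458 0.0234] [0.454 0.339 0.021] [0.457 0.351 0.028]
0.032 19 [0.4579 0.3449 0.0336] [0.455 0.335 0.028] [0.472 0.356 0.036]
0.04 53 [0.4771 0.341  0.0406] [0.456 0.334 0.036] [0.492 0.359 0.044]
0.048 135 [0.481  0.3573 0.0501] [0.457 0.348 0.045] [0.512 0.366 0.052]
0.056 45 [0.4896 0.3524 0.0525] [0.461 0.346 0.052] [0.511 0.36  0.056]
```

>>> apply_moves(
  targets=[
    [0, -0.0034, 0, -0.00153, 0, 0.0222, 0],
    [0, -0.0034, 0, -0.00153, 0, 0.0222, 0],
    [0, -0.0034, 0, -0.00153, 0, 0.0222, 0],
    [0, -0.0034, 0, -0.00153, 0, 0.0222, 0],
    [0, -0.0034, 0, -0.00153, 0, 0.0222, 0],
    [0, 0, 0, 0, 0, 0, 0],
  ],
)

```text
time_s: 11.05
tcp_pos: [0.4669, 0.2793, 0.0922]
eef_rot: [-180.0, 5.1, -104.4]
contact_force: [0.2, -4.9, 9.2]
gripper_width: 0.0152
gripper_force: 50.0
```

>>> apply_moves(
  targets=[
    [0, -0.0034, 0, -0.00153, 0, 0.0222, 0],
    [0, -0.0034, 0, -0.00153, 0, 0.0222, 0],
    [0, -0.0034, 0, -0.00153, 0, 0.0222, 0],
    [0, -0.0034, 0, -0.00153, 0, 0.0222, 0],
    [0, -0.0034, 0, -0.00153, 0, 0.0222, 0],
    [0, 0, 0, 0, 0, 0, 0],
  ],
)

```text
time_s: 11.55
tcp_pos: [0.4711, 0.2953, 0.1003]
eef_rot: [180.0, -4.9, -104.4]
contact_force: [-1.3, -4.8, 13.7]
gripper_width: 0.0151
gripper_force: 50.0
```

```bash
python3 -c "
from h import *
chk('s4');low()"
```

```text
[0.4711 0.2953 0.1003] [ 179.98   -4.95 -104.39] [-1.3 -4.8 13.7] [-1.58  0.49 -0.04] [ 54.  19. -23.   2. -52. -69.]
blue 419 [0.453 0.324 0.01 ] [0.513 0.378 0.045]
plane normal [-0.166 -0.522  0.837] ctr [0.48  0.357 0.033]
0.0 10 [ 4.942e-01  3.188e-01 -3.000e-04] [ 0.464  0.312 -0.002] [0.519 0.324 0.001]
0.008 16 [0.4576 0.3319 0.0104] [0.453 0.322 0.008] [0.503 0.346 0.012]
0.016 49 [0.4628 0.3374 0.0155] [0.453 0.322 0.012] [0.508 0.355 0.02 ]
0.024 48 [0.4633 0.3479 0.0248] [0.455 0.335 0.02 ] [0.506 0.365 0.028]
0.032 122 [0.4762 0.3533 0.0339] [0.458 0.341 0.028] [0.511 0.378 0.036]
0.04 226 [0.486  0.3671 0.0397] [0.46  0.347 0.036] [0.516 0.379 0.044]
0.048 5 [0.4894 0.3688 0.0446] [0.47  0.362 0.044] [0.51  0.373 0.045]
```

View pics/s4.png

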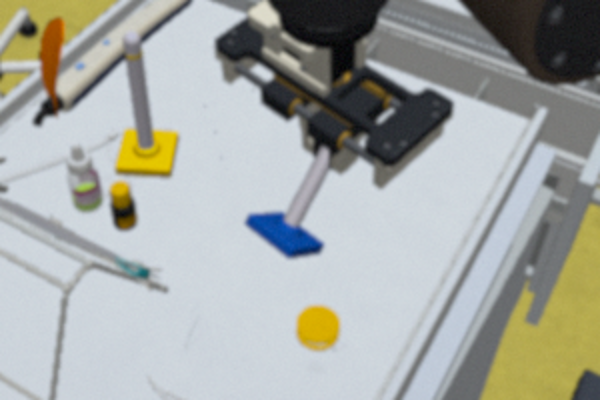

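The post is about halfway up with the foot at (285,235), pivoting on its near edge. The spool and the yellow post haven't moved. I'll ease the downward press by 2 mm and carry on.

>>> apply_moves(
  targets=[
    [0, 0, 0, -0.002, 0, 0, 0],
    [0, -0.0034, 0, -0.0017, 0, 0.0222, 0],
    [0, -0.0034, 0, -0.0017, 0, 0.0222, 0],
    [0, -0.0034, 0, -0.0017, 0, 0.0222, 0],
    [0, -0.0034, 0, -0.0017, 0, 0.0222, 0],
    [0, -0.0034, 0, -0.0017, 0, 0.0222, 0],
    [0, 0, 0, 0, 0, 0, 0],
  ],
)

```text
time_s: 12.23
tcp_pos: [0.4746, 0.313, 0.1058]
eef_rot: [179.9, -15.0, -104.4]
contact_force: [0.9, -0.8, 0.7]
gripper_width: 0.0148
gripper_force: 50.0
```

>>> apply_moves(
  targets=[
    [0, -0.0034, 0, -0.0016, 0, 0.0222, 0],
    [0, -0.0034, 0, -0.0016, 0, 0.0222, 0],
    [0, -0.0034, 0, -0.0016, 0, 0.0222, 0],
    [0, -0.0034, 0, -0.0016, 0, 0.0222, 0],
    [0, -0.0034, 0, -0.0016, 0, 0.0222, 0],
    [0, 0, 0, 0, 0, 0, 0],
  ],
)

```text
time_s: 12.73
tcp_pos: [0.4791, 0.3309, 0.1075]
eef_rot: [179.8, -25.0, -104.4]
contact_force: [0.7, 0.3, -2.5]
gripper_width: 0.0152
gripper_force: 50.0
```

```bash
python3 -c "
from h import *
chk('s5');low()"
```

```text
[0.4791 0.3309 0.1075] [ 179.82  -24.97 -104.4 ] [ 0.7  0.3 -2.5] [ 1.85 -0.41 -0.03] [ 58.  31.  -9.   7. -74. -76.]
blue 61 [0.481 0.366 0.022] [0.515 0.383 0.031]
plane normal [0.192 0.706 0.682] ctr [0.501 0.377 0.026]
0.024 88 [0.4998 0.3772 0.0257] [0.469 0.362 0.021] [0.516 0.387 0.028]
0.032 17 [0.5037 0.3744 0.0285] [0.487 0.368 0.028] [0.515 0.38  0.03 ]
```

>>> apply_moves(
  targets=[
    [0, -0.0006, 0, 0.0014, 0, 0, 0],
    [0, -0.0034, 0, -0.0015, 0, 0.0222, 0],
    [0, -0.0034, 0, -0.0015, 0, 0.0222, 0],
    [0, -0.0034, 0, -0.0015, 0, 0.0222, 0],
    [0, -0.0034, 0, -0.0015, 0, 0.0222, 0],
    [0, -0.0034, 0, -0.0015, 0, 0.0222, 0],
    [0, 0, 0, 0, 0, 0, 0],
    [0, 0, 0, 0, 0, 0, 0],
  ],
)

```text
time_s: 13.5
tcp_pos: [0.484, 0.3484, 0.106]
eef_rot: [180.0, -34.8, -104.5]
contact_force: [0.1, 0.5, -1.8]
gripper_width: 0.0151
gripper_force: 50.0
```

```bash
python3 -c "
from h import *
chk('s6');low()"
```

```text
[0.484  0.3484 0.106 ] [ 179.98  -34.8  -104.48] [ 0.1  0.5 -1.8] [ 2.37 -0.5   0.01] [ 60.  38.  -2.   9. -84. -78.]Traceback (most recent call last):
  File "<string>", line 3, in <module>
    chk('s6');low()
    ~~~^^^^^^
  File "h.py", line 25, in chk
    q=P[m];print("blue",len(q),q.min(0).round(3),q.max(0).round(3))
                               ~~~~~^^^
    return umr_minimum(a, axis, None, out, keepdims, initial, where)
ValueError: zero-size array to reduction operation minimum which has no identity
```

View pics/s6.png

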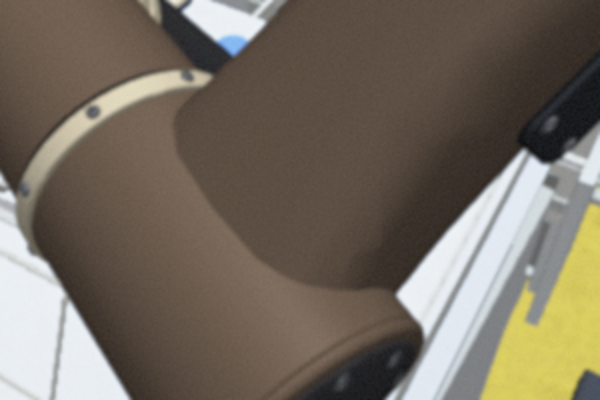

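The arm now hides the post from the scene camera, so I'll rely on force and the wrist and top views.

>>> apply_moves(
  targets=[
    [0, -0.0009, 0, 0.0012, 0, 0, 0],
    [0, 0, 0, 0, 0, 0, 0],
    [0, 0, 0, 0, 0, 0, 0],
  ],
)

```text
time_s: 13.8
tcp_pos: [0.4842, 0.3484, 0.1057]
eef_rot: [-179.9, -34.8, -104.5]
contact_force: [-0.3, -0.5, -0.4]
gripper_width: 0.0149
gripper_force: 50.0
```

>>> apply_moves(
  targets=[
    [0, -0.0034, 0, -0.0015, 0, 0.0222, 0],
    [0, -0.0034, 0, -0.0015, 0, 0.0222, 0],
    [0, -0.0034, 0, -0.0015, 0, 0.0222, 0],
    [0, 0, 0, 0, 0, 0, 0],
    [0, 0, 0, 0, 0, 0, 0],
  ],
)

```text
time_s: 14.22
tcp_pos: [0.4871, 0.3595, 0.103]
eef_rot: [-179.9, -40.9, -104.5]
contact_force: [-0.2, 1.1, 3.5]
gripper_width: 0.0146
gripper_force: 50.0
```

```bash
python3 -c "
from h import *
low('wrist');print();low('top')
a=capture('wrist')['frame'];b=capture('top')['frame'][200:300,250:410];b=cv2.resize(b,(640,400))
cv2.imwrite('pics/s7.png',cv2.resize(np.vstack([a,b]),None,fx=.75,fy=.75)[:,:,::-1])"
```

```text
0.008 32 [0.4873 0.372  0.0118] [0.477 0.361 0.011] [0.5   0.378 0.012]
0.016 982 [0.4902 0.3699 0.0138] [0.473 0.357 0.012] [0.51  0.382 0.02 ]
0.024 23 [0.4871 0.3642 0.0203] [0.479 0.358 0.02 ] [0.495 0.367 0.021]

0.0 4 [0.4681 0.3669 0.0012] [ 0.453  0.341 -0.003] [0.489 0.387 0.001]
0.008 201 [0.4836 0.3398 0.0108] [0.453 0.325 0.007] [0.516 0.385 0.012]
0.016 178 [0.4866 0.345  0.0134] [0.455 0.324 0.012] [0.516 0.383 0.02 ]
```

View pics/s7.png

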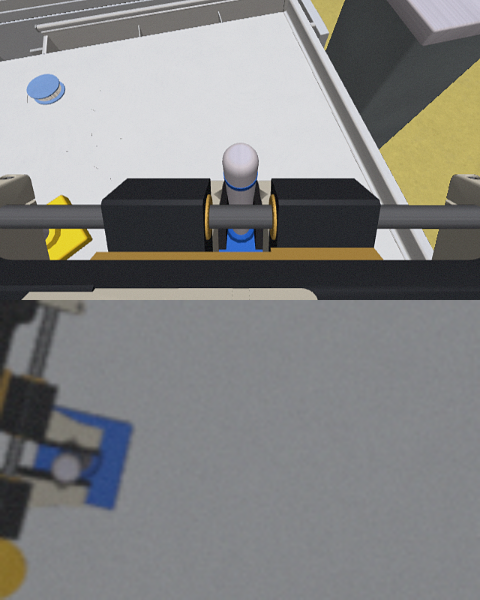

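The wrist view shows the rod at (240,200) and the top view shows the foot nearly flat, so about 2° remains.

>>> apply_moves(
  targets=[
    [0, -0.0017, 0, -0.0008, 0, 0.0111, 0],
    [0, -0.0017, 0, -0.0008, 0, 0.0111, 0],
    [0, 0, 0, 0, 0, 0, 0],
    [0, 0, 0, 0, 0, 0, 0],
    [0, 0, 0, 0, 0, 0, 0],
  ],
)

```text
time_s: 14.83
tcp_pos: [0.488, 0.363, 0.102]
eef_rot: [-179.9, -42.9, -104.5]
contact_force: [0.2, 1.5, 6.7]
gripper_width: 0.0149
gripper_force: 50.0
```

```bash
python3 -c "
from h import *
print(get_state()['moment'])
for n in('top','wrist'):
    c=capture(n);P=pts(c);ok=(c['range_z']>0)&(abs(P[...,0]-.485)<.05)&(abs(P[...,1]-.36)<.05)
    hsv=cv2.cvtColor(c['frame'],cv2.COLOR_RGB2HSV);m=ok&(cv2.inRange(hsv,(100,100,20),(130,255,255))>0)&(P[...,2]>.006)&(P[...,2]<.018)
    q=P[m];A=np.c_[q[:,:2]-[.485,.36],np.ones(len(q))];k=np.linalg.lstsq(A,q[:,2],rcond=None)[0];print(n,len(q),np.degrees(k[:2]).round(2),k[2].round(4))
"
```

```text
[ 1.25470581  0.0204723  -0.28079624]
top 374 [-0.    0.59] 0.0117
wrist 950 [ -5.05 -17.65] 0.0169
```

>>> apply_moves(
  newtons=8,
  targets=[
    [0, -0.0003, 0, -0.0005, 0, 0.006, 0],
    [0, 0.0003, 0, -0.0003, 0, 0, 0],
    [0, 0, 0, 0, 0, 0, 0],
    [0, 0, 0, 0, 0, 0, 0],
    [0, 0, 0, 0, 0, 0, 0],
  ],
)

```text
time_s: 15.35
tcp_pos: [0.488, 0.3632, 0.1017]
eef_rot: [-180.0, -43.4, -104.5]
contact_force: [1.5, 0.9, 2.6]
gripper_width: 0.016
gripper_force: 8.0
```

>>> apply_moves(
  newtons=3,
  targets=[
    [0, 0, 0, 0, 0, 0, 0],
    [0, 0, 0, 0, 0, 0, 0],
    [0.25, 0, 0, 0, 0, 0, 0],
    [0.4, 0, 0, 0, 0, 0, 0],
    [0.6, 0, 0, 0, 0, 0, 0],
    [0.8, 0, 0, 0, 0, 0, 0],
    [0.8, 0, 0, 0, 0, 0, 0],
    [0.8, 0, 0, 0, 0, 0, 0],
    [0.8, 0, 0, 0, 0, 0, 0],
    [0.8, 0, 0, 0, 0, 0, 0],
    [0.8, 0, 0, 0, 0, 0, 0],
    [0.8, 0, 0, 0, 0, 0, 0],
  ],
)

```text
time_s: 16.35
tcp_pos: [0.4879, 0.3631, 0.102]
eef_rot: [-180.0, -43.4, -104.5]
contact_force: [0.1, 0.1, -0.9]
gripper_width: 0.0693
gripper_force: 0.0
```

```bash
python3 -c "
from h import *
c=capture('wrist');save(c,'w8')
c=capture('top');P=pts(c);m=(c['range_z']>0)&(abs(P[...,0]-.485)<.04)&(abs(P[...,1]-.36)<.04)&(P[...,2]>.145)&(P[...,2]<.17);print(m.sum(),np.median(P[m],0) if m.any() else '')"
```

```text
347 [0.48692152 0.38086908 0.16687885]
```

View pics/w8.png

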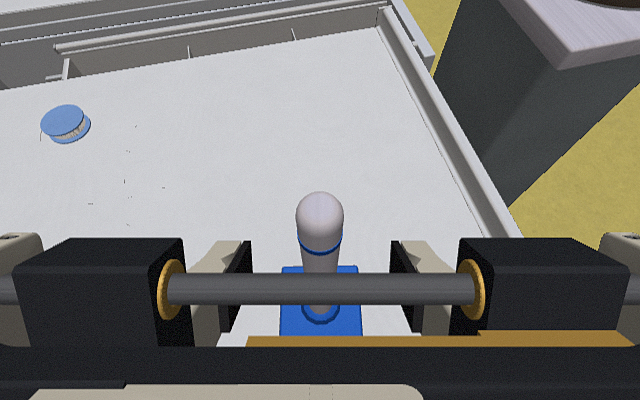

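The rod stands free between the open fingers at (320,250). I'll back off along the tool axis.

>>> apply_moves(
  targets=[
    [0.8, 0, 0, -0.006, 0, 0, 0],
    [0.8, 0, 0, -0.01, 0, 0, 0],
    [0.8, 0, 0, -0.01, 0, 0, 0],
    [0.8, 0, 0, -0.012, 0, 0, 0],
    [0.8, 0, 0, -0.012, 0, 0, 0],
    [0.8, 0, 0, -0.012, 0, 0, 0],
    [0.8, 0, 0, -0.012, 0, 0, 0],
    [0.8, 0, 0, -0.012, 0, 0, 0],
    [0.8, 0, 0, -0.012, 0, 0, 0],
  ],
)

```text
time_s: 17.2
tcp_pos: [0.505, 0.4295, 0.1746]
eef_rot: [-179.9, -43.3, -104.5]
contact_force: [-0.6, -0.1, -0.0]
gripper_width: 0.0703
gripper_force: 0.0
```

>>> apply_moves(
  targets=[
    [0.8, 0.011, 0, -0.011, 0, 0, 0],
    [0.8, 0.011, 0, -0.011, 0, 0, 0],
    [0.8, 0.011, 0, -0.011, 0, 0, 0],
    [0.8, 0.011, 0, -0.011, 0, 0, 0],
    [0.8, 0.011, 0, -0.011, 0, 0, 0],
    [0.8, 0.011, 0, -0.011, 0, 0, 0],
    [0.8, 0.011, 0, -0.011, 0, 0, 0],
    [0.8, 0, 0, 0, 0, 0, 0],
    [0.8, 0, 0, 0, 0, 0, 0],
  ],
)

```text
time_s: 17.95
tcp_pos: [0.504, 0.4253, 0.2844]
eef_rot: [-179.9, -43.2, -104.6]
contact_force: [-0.3, 0.8, 0.0]
gripper_width: 0.07
gripper_force: 0.0
```

```bash
python3 -c "
from h import *
c=capture('top');save(c,'top9');P=pts(c);hsv=cv2.cvtColor(c['frame'],cv2.COLOR_RGB2HSV)
ok=(c['range_z']>0)&(abs(P[...,0]-.485)<.05)&(abs(P[...,1]-.36)<.05)
m=ok&(cv2.inRange(hsv,(100,100,20),(130,255,255))>0)&(P[...,2]>.006)&(P[...,2]<.018)
q=P[m];print('foot',len(q),q.min(0).round(3),q.max(0).round(3))
m=ok&(P[...,2]>.15);print('tip',m.sum(),np.median(P[m],0) if m.any() else '')"
```

```text
foot 654 [0.455 0.325 0.007] [0.518 0.388 0.018]
tip 85 [0.48688292 0.35547198 0.157428  ]
```

View pics/top9.png

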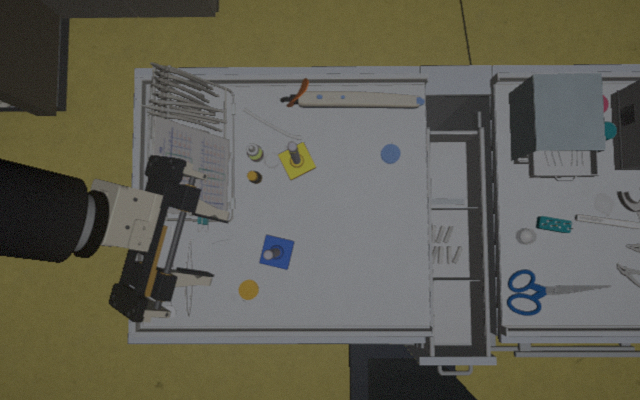

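The blue post stands upright at (276,252) with its foot flat and its tip directly over the centre. The yellow post at (297,162) and the spools at (248,289) and (390,153) are where they started, and the arm is clear.

```bash
python3 -c "
from plant import close_job
print(close_job())"
```

```text
the job is handed in; nothing more can be done
None
```

The blue post is standing upright on its foot and released, the yellow post and both spools are where they were, and I handed the job in at about 18 s; force readings suggest its foot edge may have risen a millimetre or two at moments while tipping.

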